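# Set the presetter's dial for the waiting tool holder and latch the gate

### The arm

A 7-joint arm with a two-finger parallel gripper is mounted at the origin on the work surface. World frame = base frame: x ahead of the robot, y to its left, z up, the work surface at z = 0. Lengths are in m, angles in rad, forces in N, time in s.
With the tool pointing down it reaches from about 0.425 to 0.8 m from the base axis. Payload 8.3 kg.
Tool frame: the origin (TCP) lies at the very end of the fingers, on their centre line; the grasp point (between the pads) lies arm.grip_point_offset behind it (arm.grip_point_offset is the distance from the TCP to the grasp point, in m); z points along the fingers, y is the line along which they close (so a half turn about z gives the same grasp; the last joint's range is limited). The gripper opens to 85 mm and grips with 20 to 120 N. Pads are 22 mm wide; open, the fingers measure 114 mm over their backs; the gripper's body (76 mm by 85 mm) begins 54 mm behind the grasp point. The pads swing forward as they close: fully open they stand 13 mm farther back than shut.
Start: joints at [1.095, 0.383, 0.016, 1.37, -0.006, 1.388, -0.046], TCP at [0.251, -0.572, 0.231] pointing down, gripper open.
Joint ranges: [-2.95, 2.95], [-0.25, 2.06], [-1.52, 1.56], [0.18, 2.33], [-1.44, 4.58], [0.02, 2.06], [-3.01, 3.01]. Speed limits (rad/s): [2.39, 2.39, 3.01, 3.01, 3.14, 3.14, 3.14].

### API

Orientations are given as a 3x3 rotation matrix whose columns are the frame's x, y, z axes.
In Python, from cell import arm gives the robot as it stands.
- The arm moves only by the tool send_rows, never from a script. Its argument "targets" is a list of rows, each a list of 6 numbers: the shift along the tool's x, y, z as a fraction of full scale, then the turn, a rotation vector about the tool's x, y, z as a fraction of full scale. In form: [[x, y, z, rx, ry, rz], ...]. A call has 1 to 10 rows; each row shifts and turns the commanded pose from where the row before left it, along the tool's axes as they then stand; what a row does not reach is not made up. Full scale, the value 1, is 0.3 m for a shift and 0.12 rad for a turn. A row lasts 1/8 s, in which the tool goes at most 62.5 mm and 10.7 degrees, less where a joint would pass 70% of its speed; a pose out of reach is approached as far as the arm can. A call with a number of a shift or a turn outside -1 to 1 is refused whole. A call with a gripper value outside its range is refused whole. "jaw" is the finger opening in mm, from 0 to 85.4, set as the call begins (left out, the last holds). The fingers move at their own pace and stop on an object; "newtons" is the grip in N (left out, the last holds). Time passes only in rows, so rows that do not move let the fingers close. It gives the time, the measured TCP pose, the force, the opening and the grip force at its end, in the units of the state.
- arm.state(): the state, without advancing time (a new reading comes with each control period).
- arm.snapshot(name): name is "scene" or "top"; returns a dict with "pixels" (400x640x3 uint8, red, green, blue), "mtx" (3x3 intrinsics, pixels), "R" (3x3) and "t" (3): a world point X has camera coordinates R X + t. Camera axes: x right, y down, z forward; pixel columns grow to the right and rows downward; lengths in m; the calibration is good to about 2 mm. A picture is of the moment at which its call begins. There is no depth.
- arm.hand_in(): hands the job in; it is judged then, once.
Trained networks look in the newest picture that a camera, given by its name, has taken for a name from the list of things; names that differ only in an ending like _2 or _b are one class to them, and where a whole thing is asked for, a point or a joint stands for the part that bears it (a point fixed in the world has none). Each returns a list of dicts, best first, with "score" (0 to 1); they miss things now and then, are a little off and sometimes report something else, mostly with a low value. They report only what shows in the picture. A call takes as long as a camera call. They do not tell look-alikes from the thing itself.
- arm.regions_of(camera, target): "mask" (400x640 bool, what is visible of it) and "centre" ([column, row] in pixels, amid what is visible of it).
- arm.landmark_of(camera, target): "centre" ([column, row] in pixels: a listed point, or the origin of a listed thing).
The state is a dict: "time": time; "joints": joint angles; "qd": joint speeds; "effort": joint torques, N m; "tool_pos": TCP position; "eef_rot": TCP orientation; "ft_force": force on the tool from outside, world axes, zero at the start; "moment": the same for the moment, N m; "finger_gap": finger opening in m; "grasp_force": force on a finger pad.
Only numpy, scipy, OpenCV 4.12 (cv2) and the standard library are available. Lean on these libraries where they do the work, as an engineer would, in place of code of your own. Each camera call takes 0.05 s, during which the arm holds its last target. There are 200 camera calls.

### The job

Get the tool presetter ready to measure the holder that stands in the grey holder station. First, with the gate still open, turn the black selector dial on the sloping console to the mark of the same colour as that holder's collar, so that it rests in that click position; then swing the gate across the front of the station by its green handle until its bar is fully home in the catch. Leave all three holders, the ring gauge and the cleaner bottle standing where they are, and let go of everything.

Things in the scene. Friction and masses are not known exactly. Their poses are not given: they have to be found in the camera images.
- console: cream console, fixed, 200 mm deep (x) by 240 wide (y); origin: centre of underside. Flat face slopes 30 deg, low edge (47 mm high) at its -x side, high edge 163 mm; outward normal (-0.5, 0, 0.866). Dial axis meets the face at (0, 0.045, 0.105). Keypad, 5 mm high, at y -0.04 to -0.10; red stop button, 20 mm high, at the upper -y corner: both only bystanders.
- dial (a joint): dial angle, rad, grows clockwise looking at the face. Six sprung click positions (about 0.1 N m): 0, 0.524, 1.047 have white ticks, 1.571 the red dot, 2.094 yellow, 2.618 blue (end stop just beyond); marks on a 80 mm circle. Seen from the low side, the pointer stands 75 deg left of uphill at 0 and 75 deg right of uphill at 2.618.
- dial_grip (a point): point on the dial's axis, 37 mm out from the console face. Frame turns with the dial: z is the outward face normal, x runs along the bar to its white-lined pointer end. The dial is a black bar 44 mm long (x), 14 mm thick (y), reaching from 11 mm to 48 mm off the face, on a black disc 46 mm in diameter whose top is 11 mm off the face.
- station: grey holder station, fixed, base 130 mm (x) by 150 mm (y), 20 mm thick; origin: centre of underside, front is its -x side. Three aluminium walls (top at z 50 mm) make an open-fronted pocket in which one holder stands. Gate hinge post at (-0.045, 0.055), dark steel catch at (-0.045, -0.058), its top at z 86 mm.
- seat (a point): centre of the pocket floor in the station, 20 mm above the table; the holder in the station stands here. Axes as the station's.
- catch (a point): middle of the mouth of the dark steel catch, 72 mm above the table, a fork open to the station's -x side in which the end of the gate's bar rests when closed.
- gate (a joint): gate angle, rad: 0 fully closed (bar along the front of the station, end in the catch, end stop), grows as it swings out to the station's -x side, clockwise seen from above, 2.0 wide open. Vertical hinge, stays where it is left, needs about 1 N at the handle.
- gate_handle (a point): point in the green upright handle pin on the gate: round, 16 mm in diameter, from z 78 to 122 mm; this point is on its axis at z 108 mm, 72 mm from the hinge axis. The steel bar beneath is 8 mm thick, top at z 78 mm. Frame turns with the gate: -y runs along the bar from hinge to free end (118 mm from the hinge).
- gate_hinge (a point): point on the gate's vertical hinge axis at z 108 mm (steel hub below it, top at z 82 mm).
- holder_red: red tool holder, loose, about 0.55 kg, round, upright, 108 mm tall: steel foot 44 mm in diameter to z 30, red collar 48 mm in diameter to z 42, dark nose 28 mm in diameter to z 75, 10 mm cutter above. Origin: centre of underside. One of the three holders stands in the station, the others in the rack; which one varies.
- holder_yellow: yellow tool holder, loose, about 0.55 kg, round, upright, 108 mm tall: steel foot 44 mm in diameter to z 30, yellow collar 48 mm in diameter to z 42, dark nose 28 mm in diameter to z 75, 10 mm cutter above. Origin: centre of underside. One of the three holders stands in the station, the others in the rack; which one varies.
- holder_blue: blue tool holder, loose, about 0.55 kg, round, upright, 108 mm tall: steel foot 44 mm in diameter to z 30, blue collar 48 mm in diameter to z 42, dark nose 28 mm in diameter to z 75, 10 mm cutter above. Origin: centre of underside. One of the three holders stands in the station, the others in the rack; which one varies.
- rack: grey plastic rack, fixed, 160 mm (x) by 90 mm (y), with two open pockets; floor 20 mm and rims 38 mm above the table; holds the two other holders. Origin: centre of its underside.
- ring_gauge: loose steel ring gauge, 64 mm outer diameter, 36 mm bore, 22 mm high, bystander. Origin: centre of its underside.
- cleaner: loose white cleaner bottle with blue cap, 60 mm diameter, 160 mm tall, bystander. Origin: centre of its underside.
Not all that is in view belongs to the job. Of the things shaped like the station, the grey one is meant.

How it is judged:
On the way, in this order (a step that is already met when the one before it is completed fails the run):
1. the dial stands at the mark of the colour of the holder in the station, while the gate is still open (((horizontal distance between holder_red and seat below 0.02 m and value of joint dial between 1.441 and 1.701 rad) or (horizontal distance between holder_yellow and seat below 0.02 m and value of joint dial between 1.964 and 2.224 rad) or (horizontal distance between holder_blue and seat below 0.02 m and value of joint dial between 2.488 and 2.748 rad)) and value of joint gate above 0.5 rad), for 0.3 s.
2. the gate is closed, its bar in the catch, with the dial still on that mark (((horizontal distance between holder_red and seat below 0.02 m and value of joint dial between 1.441 and 1.701 rad) or (horizontal distance between holder_yellow and seat below 0.02 m and value of joint dial between 1.964 and 2.224 rad) or (horizontal distance between holder_blue and seat below 0.02 m and value of joint dial between 2.488 and 2.748 rad)) and value of joint gate below 0.06 rad), for 0.2 s.
At the end, for the whole second after the job is handed in: The dial rests within 0.13 rad of the mark in the colour of the holder in the station and the gate within 0.06 rad of its stop, both still; the three holders stand upright within 15 mm of where they began, ring gauge and bottle within 20 mm (all of step 2 and velocity of joint gate between -0.05 and 0.05 rad/s and velocity of joint dial between -0.05 and 0.05 rad/s and distance of each of holder_red, holder_yellow, holder_blue from where it was at the start of the episode below 0.015 m and angle between each of holder_red, holder_yellow, holder_blue's own z axis and vertical below 0.25 rad and distance of each of ring_gauge, cleaner from where it was at the start of the episode below 0.02 m); the robot touches nothing.
It fails at once if the red holder is shifted more than 15 mm or tipped (distance of holder_red from where it was at the start of the episode above 0.015 m or angle between holder_red's own z axis and vertical above 0.25 rad).
It fails at once if the yellow holder is shifted more than 15 mm or tipped (distance of holder_yellow from where it was at the start of the episode above 0.015 m or angle between holder_yellow's own z axis and vertical above 0.25 rad).
It fails at once if the blue holder is shifted more than 15 mm or tipped (distance of holder_blue from where it was at the start of the episode above 0.015 m or angle between holder_blue's own z axis and vertical above 0.25 rad).
It fails at once if the ring gauge is shifted more than 20 mm or tipped (distance of ring_gauge from where it was at the start of the episode above 0.02 m or angle between ring_gauge's own z axis and vertical above 0.3 rad).
It fails at once if the cleaner bottle is shifted more than 20 mm or tipped (distance of cleaner from where it was at the start of the episode above 0.02 m or angle between cleaner's own z axis and vertical above 0.3 rad).
It also fails if it takes over 64 s, if anything falls off the work surface, if the arm or the gripper's body presses on something with over 40 N, if the wrist force passes 120 N, or if a joint passes its speed limit or range.

## Working session

There is one attempt and no reset: what is moved stays moved. The work goes in short steps, Python scripts to look and compute and a tool call to move; the robot and the scene stay as the last step left them, time stands still between calls to the robot, and variables do not carry over. Pictures are saved under pics/ and viewed, at most 10 in all, crops included, and the job is handed in when it is done.

Besides the shell and the picture viewer there is one more tool, called after "Request:" as a command line: name --pt "numbers of a row" for each row, then --argument value for the rest. send_rows: Moves the arm, as the interface text tells. Shift numbers are shares of 0.3 m and turn numbers shares of 0.12 rad, none past 1 either way. Its arguments: {"type":"object","properties":{"targets":{"type":"array"},"jaw":{"type":"number"},"newtons":{"type":"number"}},"required":["targets"]}

```bash
mkdir -p pics; ls
cat > snap.py <<'E'
from cell import arm
import cv2,sys
for c in ("scene","top"):
    s=arm.snapshot(c); cv2.imwrite(f"pics/{sys.argv[1]}_{c}.png",s["pixels"][:,:,::-1])
    print(c,s["mtx"].round(1).tolist(),s["R"].round(3).tolist(),s["t"].round(3).tolist())
E
python3 snap.py a
python3 - <<'E'
from cell import arm
print(arm.grip_point_offset, arm.state())
for c in ("scene","top"):
    for n in ("station","seat","catch","gate_handle","gate_hinge","dial_grip","console","holder_red","holder_yellow","holder_blue","rack","ring_gauge","cleaner"):
        try: print(c,n,[(round(d["score"],2),[round(float(v),1) for v in d["centre"]]) for d in arm.landmark_of(c,n)][:4])
        except Exception as e: print(n,e)
E
```

```text
pics
scene [[370.5, 0.0, 322.1], [0.0, 370.5, 199.3], [0.0, 0.0, 1.0]] [[0.757, 0.653, -0.007], [0.457, -0.537, -0.709], [-0.466, 0.534, -0.706]] [-0.381, -0.226, 1.524]
top [[385.1, 0.0, 319.6], [0.0, 385.1, 202.9], [0.0, 0.0, 1.0]] [[0.014, -1.0, -0.002], [-0.986, -0.013, -0.165], [0.165, 0.004, -0.986]] [-0.056, 0.582, 1.414]
0.0187 {'time': 0.1, 'joints': array([ 1.09505743,  0.38416947,  0.01639532,  1.37100359, -0.00632762,
        1.38823621, -0.04649046]), 'qd': array([ 5.84311934e-05, -3.68403591e-03,  1.93130437e-04, -1.32739241e-03,
        2.84353843e-04, -4.43816967e-04,  5.00909058e-04]), 'effort': array([ 4.04174803e-03, -6.29131007e+01,  8.48015193e-01, -3.72759140e+01,
        1.66703411e-02,  1.05014438e-02, -1.31003014e-05]), 'tool_pos': array([ 0.25061062, -0.57206658,  0.23039003]), 'eef_rot': array([[ 9.15965703e-01,  4.01255928e-01, -7.15193156e-04],
       [ 4.01256566e-01, -9.15964276e-01,  1.61691488e-03],
       [-6.29470106e-06, -1.76801452e-03, -9.99998437e-01]]), 'ft_force': array([1.70636119, 0.56949656, 0.62932456]), 'moment': array([-0.02744328,  0.02
[... 1234 characters left out ...]
, 193.9]), (0.67, [375.0, 259.6])]
top catch [(0.94, [367.8, 205.8]), (0.91, [298.0, 278.6]), (0.8, [390.9, 270.5]), (0.76, [483.0, 224.5])]
top gate_handle [(0.63, [382.7, 272.4]), (0.61, [287.0, 276.7]), (0.51, [474.8, 221.8]), (0.41, [332.7, 223.3])]
top gate_hinge [(0.53, [266.7, 278.6]), (0.47, [457.8, 220.0]), (0.43, [364.3, 272.7])]
top dial_grip [(0.68, [242.8, 203.6])]
top console [(0.69, [264.5, 204.4])]
top holder_red [(0.49, [353.6, 190.5])]
top holder_yellow [(0.53, [415.5, 188.3]), (0.24, [365.1, 203.4])]
top holder_blue [(0.65, [412.6, 204.0])]
top rack [(0.92, [410.8, 197.0]), (0.61, [350.9, 194.1])]
top ring_gauge [(0.75, [330.8, 159.5])]
top cleaner [(0.55, [182.9, 213.6])]
```

View pictures.

View pics/a_scene.png

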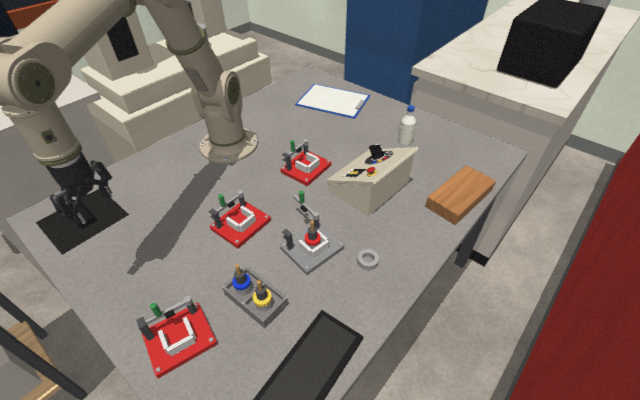

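View pics/a_top.png

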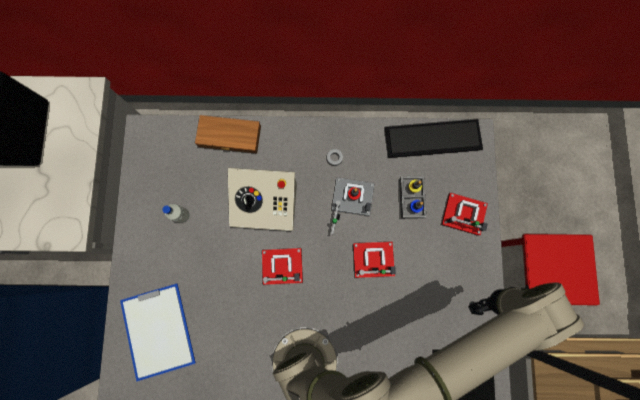

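```bash
cat > geo.py <<'E'
from cell import arm
import numpy as np, cv2
S={c:arm.snapshot(c) for c in ("scene","top")}
def P(c): s=S[c]; return s["mtx"]@np.c_[s["R"],s["t"]]
def proj(c,X): q=P(c)@np.r_[X,1]; return q[:2]/q[2]
def onz(c,uv,z):
    s=S[c]; d=s["R"].T@np.linalg.solve(s["mtx"],np.r_[uv,1]); o=-s["R"].T@s["t"]
    return o+d*(z-o[2])/d[2]
def tri(a,b):
    X=cv2.triangulatePoints(P("scene"),P("top"),np.float64(a).reshape(2,1),np.float64(b).reshape(2,1))
    return (X[:3]/X[3]).ravel()
E
python3 - <<'E'
from geo import *
np.set_printoptions(precision=4,suppress=True)
L=dict(station=((312.4,245.2),(353.8,199.9),0),seat=((314.6,246.1),(351.2,193.9),.02),catch=((286,234.9),(367.8,205.8),.072),
 handle=((299.4,193.5),(332.7,223.3),.108),grip=((377.5,147.6),(242.8,203.6),.137),console=((367.7,184.4),(264.5,204.4),0),
 ring=((368,262),(330.8,159.5),0),cleaner=((401.8,141.8),(182.9,213.6),0))
for n,(a,b,z) in L.items(): print(n,tri(a,b),onz("scene",a,z),onz("top",b,z))
print("hinge",onz("scene",(315.1,209.1),.108))
def crop(c,x,y,w,h,n):
    im=S[c]["pixels"][y:y+h,x:x+w,::-1]; return cv2.resize(im,(400,300),interpolation=cv2.INTER_CUBIC)
cv2.imwrite("pics/c1.png",np.vstack([np.hstack([crop("top",224,160,80,60,0),crop("top",315,170,80,60,0)]),np.hstack([crop("scene",325,125,100,75,0),crop("scene",260,185,100,75,0)])]))
E
```

```text
station [ 0.6078 -0.1767  0.0065] [ 0.6085 -0.1681  0.    ] [ 0.6048 -0.1817  0.    ]
seat [ 0.6246 -0.172   0.0133] [ 0.6267 -0.1776  0.02  ] [ 0.6248 -0.1699  0.02  ]
catch [ 0.5677 -0.2299  0.0755] [ 0.5631 -0.2308  0.072 ] [ 0.5704 -0.2277  0.072 ]
handle [ 0.4979 -0.0982  0.1031] [ 0.5    -0.1038  0.108 ] [ 0.499  -0.0962  0.108 ]
grip [0.5635 0.2277 0.1267] [0.5706 0.2156 0.137 ] [0.5619 0.2256 0.137 ]
console [0.5799 0.1665 0.0055] [0.5756 0.1699 0.    ] [0.5822 0.1686 0.    ]
ring [ 0.7713 -0.0923 -0.0202] [ 0.7766 -0.1075  0.    ] [ 0.7676 -0.0899  0.    ]
cleaner [ 0.535   0.4809 -0.0003] [0.5304 0.4721 0.    ] [0.5415 0.4863 0.    ]
hinge [ 0.5821 -0.1224  0.108 ]
```

View pics/c1.png

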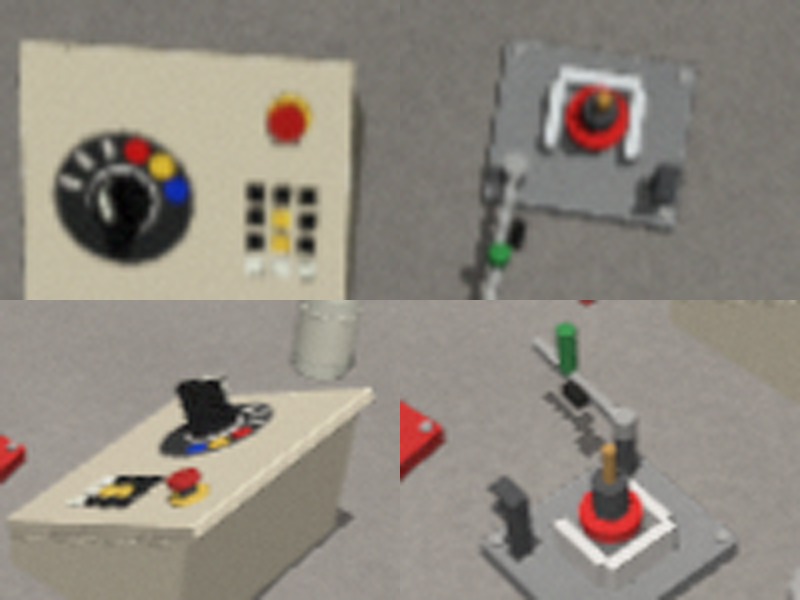

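```bash
cat > fit.py <<'E'
from geo import *
from scipy.optimize import minimize
np.set_printoptions(precision=4,suppress=True)
def Rz(a): return np.array([[np.cos(a),-np.sin(a),0],[np.sin(a),np.cos(a),0],[0,0,1]])
def sil(c,pts,k=4):
    p=np.array([proj(c,x) for x in pts]); h=cv2.convexHull(np.float32(p))
    m=np.zeros((400*k,640*k),np.uint8); cv2.fillConvexPoly(m,np.int32(np.round((h+.5)*k*16)),1,shift=4)
    return cv2.resize(m.astype(np.float32),(640,400),interpolation=cv2.INTER_AREA)
CON=[[x,y,z] for y in(-.12,.12) for x,z in((-.1,0),(.1,0),(-.1,.047),(.1,.163))]
STA=[[x,y,z] for x in(-.065,.065) for y in(-.075,.075) for z in(0,.02)]
def fit(name,pts,x0,pick):
    M={}
    for c in S:
        r=arm.regions_of(c,name); d=min(r,key=lambda d:np.hypot(*(np.array(d["centre"])-pick[c]))); M[c]=d["mask"].astype(np.float32); print(name,c,d["score"],d["centre"],d["mask"].sum())
    def cost(p,cs=("scene","top")):
        return sum(np.abs(sil(c,np.array(pts)@Rz(p[2]).T+[p[0],p[1],0])-M[c]).sum()/M[c].sum() for c in cs)
    sx=np.array([x0]+[np.array(x0)+d for d in([.02,0,0],[0,.02,0],[0,0,.15])])
    for cs in (("scene","top"),("scene",),("top",)):
        r=minimize(cost,x0,args=(cs,),method="Nelder-Mead",options=dict(initial_simplex=sx,xatol=1e-4,fatol=1e-5)); print(cs,r.x,r.fun)
    return M
if __name__=="__main__":
    fit("console",CON,[.58,.168,0],dict(scene=(372,178),top=(262,199)))
    fit("station",STA,[.607,-.175,-.1],dict(scene=(312,245),top=(353,197)))
    for c in S:
        for n in("dial","gate","dial_grip"): print(c,n,[(d["score"],d["centre"],d["mask"].sum()) for d in arm.regions_of(c,n)])
    a=S["top"]["pixels"][180:220,230:266,::-1];b=S["scene"]["pixels"][138:170,360:400,::-1]
    cv2.imwrite("pics/c2.png",np.hstack([cv2.resize(x,(400,400),interpolation=cv2.INTER_CUBIC) for x in(a,b)]))
E
python3 fit.py
```

```text
console scene 0.86 [373.7, 176.2] 3680
console top 0.67 [261.1, 196.4] 3943
('scene', 'top') [ 0.5842  0.1699 -0.0374] 0.1754714548587799
('scene',) [ 0.5713  0.1698 -0.0256] 0.1030910313129425
('top',) [ 0.5882  0.1705 -0.0575] 0.044350747019052505
station scene 0.93 [307.1, 245.3] 1946
station top 0.95 [349.2, 202.5] 1096
('scene', 'top') [ 0.6155 -0.177  -0.1331] 0.6004311442375183
('scene',) [ 0.6154 -0.1773 -0.1521] 0.31278905272483826
('top',) [ 0.6166 -0.1755 -0.0905] 0.28016650676727295
scene dial [(0.72, [373.1, 151.4], np.int64(166))]
scene gate [(0.79, [167.2, 310.9], np.int64(454)), (0.73, [303.7, 202.2], np.int64(192)), (0.64, [228.9, 198.8], np.int64(197)), (0.46, [297.1, 146.5], np.int64(149)), (0.42, [308.0, 244.1], np.int64(1972))]
scene dial_grip [(0.73, [377.4, 148.6], np.int64(149))]
top dial [(0.42, [249.4, 201.5], np.int64(135))]
top gate [(0.67, [469.2, 220.1], np.int64(106)), (0.66, [279.4, 280.8], np.int64(105)), (0.28, [348.5, 200.2], np.int64(1265))]
top dial_grip [(0.44, [243.7, 199.8], np.int64(116))]
```

View pics/c2.png

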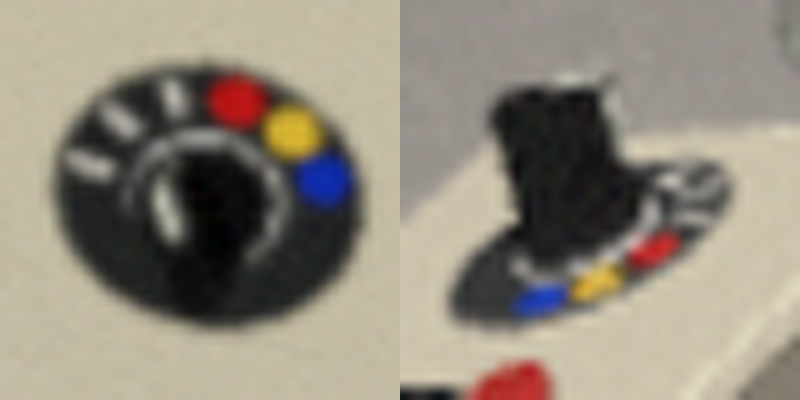

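```bash
cat > fit2.py <<'E'
from fit import *
from scipy.optimize import least_squares
def blob(c,box,f):
    x,y,w,h=box; hsv=cv2.cvtColor(S[c]["pixels"],cv2.COLOR_RGB2HSV)[y:y+h,x:x+w].astype(int)
    m=f(*np.moveaxis(hsv,2,0)).astype(np.uint8); n,l,st,ce=cv2.connectedComponentsWithStats(m)
    i=1+np.argmax(st[1:,4]); return ce[i]+[x,y],st[i,4]
T={'r':lambda h,s,v:((h<8)|(h>172))&(s>140)&(v>70),'y':lambda h,s,v:(h>15)&(h<32)&(s>120)&(v>90),'b':lambda h,s,v:(h>105)&(h<130)&(s>120),'g':lambda h,s,v:(h>45)&(h<90)&(s>100)}
sl=np.radians(30); UP=np.array([np.cos(sl),0,np.sin(sl)]); NO=np.array([-.5,0,.866]); RT=np.array([0,-1,0])
def mark(deg,r=.04,h=0): a=np.radians(deg); return np.array([0,.045,.105])+r*(np.cos(a)*UP+np.sin(a)*RT)+h*NO
if __name__=="__main__":
    box=dict(top=(230,180,36,36),scene=(360,138,40,35)); hb=dict(top=(325,210,20,25),scene=(290,185,20,20))
    box['scene']=(360,138,40,32)
    obs=[];
    for c in S:
        for k,d in zip('ryb',(15,45,75)):
            uv,n=blob(c,box[c],T[k]); obs.append((c,uv,mark(d,h=.001))); print(c,k,uv,n)
    # console top corners from image edges of the top-mask
    def res(p): return np.concatenate([proj(c,Rz(p[2])@X+[p[0],p[1],0])-uv for c,uv,X in obs])
    r=least_squares(res,[.58,.17,0]); print("console",r.x,r.fun.round(1))
    for c in S:
        o=[q for q in obs if q[0]==c]; f=lambda p:np.concatenate([proj(c,Rz(p[2])@X+[p[0],p[1],0])-uv for c,uv,X in o])
        q=least_squares(f,[.58,.17,0]); print(c,q.x,q.fun.round(1))
    G={c:blob(c,hb[c],T['g']) for c in S}; print(G, tri(G['scene'][0],G['top'][0]))
    Z=np.zeros(3); H=np.array([-.045,.055,0])
    so=[("scene",(312.4,245.2),Z,.6),("top",(353.8,199.9),Z,.6),("scene",(314.6,246.1),[0,0,.02],.6),("top",(351.2,193.9),[0,0,.02],.6),
     ("scene",(286,234.9),[-.045,-.058,.072],1),("top",(367.8,205.8),[-.045,-.058,.072],1),("scene",(315.1,209.1),[-.045,.055,.108],.6)]
    def rs(p):
        g=H+.072*np.array([-np.sin(p[3]),-np.cos(p[3]),0])+[0,0,.1]
        return np.concatenate([w*(proj(c,Rz(p[2])@X+[p[0],p[1],0])-uv) for c,uv,X,w in so+[(c,G[c][0],g,1.5) for c in S]])
    q=least_squares(rs,[.61,-.177,-.12,1.8],loss="soft_l1"); p=q.x; print("station",p,q.fun.round(1)); print("hinge",Rz(p[2])@H+[p[0],p[1],0],"handle",Rz(p[2])@(H+.072*np.array([-np.sin(p[3]),-np.cos(p[3]),0]))+[p[0],p[1],0])
    p=r.x; out=[]
    for c,(x,y,w,h) in (("top",(224,174,50,50)),("scene",(352,132,50,50))):
        for D in (0,.524):
            im=cv2.resize(S[c]["pixels"][y:y+h,x:x+w,::-1],(400,400),interpolation=cv2.INTER_CUBIC)
            th=np.radians(-75)+D; ax=np.cos(th)*UP+np.sin(th)*RT; ay=np.cross(NO,ax)
            for hh in(.011,.048):
                pts=[np.array([0,.045,.105])+hh*NO+a*ax+b*ay for a,b in((.022,.007),(.022,-.007),(-.022,-.007),(-.022,.007))]
                uv=np.array([(proj(c,Rz(p[2])@X+[p[0],p[1],0])+.5-[x,y])*8 for X in pts])
                cv2.polylines(im,[np.int32(uv)],True,(0,255,0),1); cv2.line(im,tuple(np.int32(uv[0])),tuple(np.int32(uv[1])),(255,0,255),2)
            out.append(cv2.resize(im,(300,300)))
    cv2.imwrite("pics/c3.png",np.vstack([np.hstack(out[:2]),np.hstack(out[2:])]))
E
python3 fit2.py
```

```text
scene r [370.9444 168.2778] 18
scene y [379.5 160. ] 10
scene b [373.5 161.5] 10
top r [250.9091 189.9091] 22
top y [255.875  192.6667] 24
top b [258.84 197.64] 25
console [ 0.5724  0.1882 -1.1678] [10.2 -6.3 -3.3  0.6  0.4 -2.1  8.2 -0.6  2.9  2.3 -2.6  2. ]
scene [ 0.5951  0.1876 -2.1098] [ 2.7 -3.  -5.7  2.6  3.   0.4]
top [ 0.5806  0.1675 -0.0311] [-0.  -0.   0.   0.1 -0.  -0.1]
{'scene': (array([301.3409, 196.4091]), np.int32(44)), 'top': (array([334.4, 220.4]), np.int32(15))} [ 0.5095 -0.1035  0.1013]
station [ 0.618  -0.1769 -0.114   1.651 ] [ 0.2  2.  -0.7 -2.  -1.2 -1.   1.1  1.   1.2  0.3  0.5  1.   0.3 -0.8
  0.6  0.2  0.3  0.7]
hinge [ 0.5796 -0.1171  0.    ] handle [ 0.5089 -0.1032  0.    ]
```

View pics/c3.png

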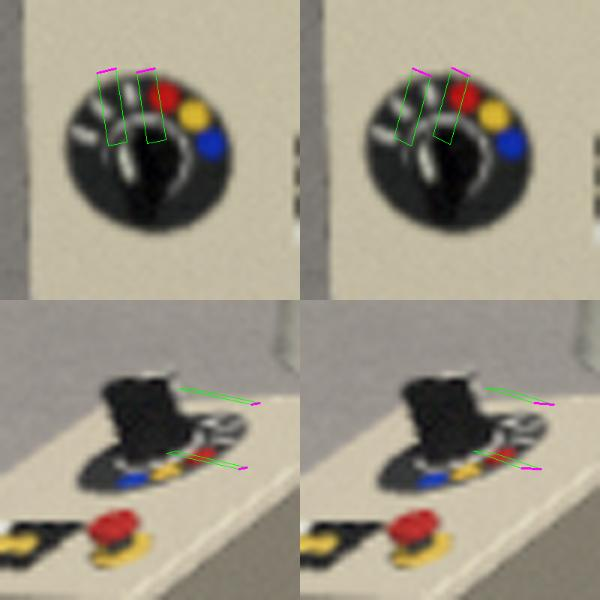

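```bash
sed -i "s/box\['scene'\]=(360,138,40,32)/box['scene']=(366,138,34,27)/" fit2.py; python3 fit2.py | grep -v hinge
```

```text
scene r [385.1429 157.5714] 7
scene y [379.2222 160.1111] 9
scene b [373.5 161.5] 10
top r [250.9091 189.9091] 22
top y [255.8261 192.5652] 23
top b [258.7917 197.75  ] 24
console [ 0.5793  0.1674 -0.0524] [ 0.  -0.   0.4 -0.1  0.4 -0.   0.2  0.1  0.2  0.5  0.1  0.1]
scene [ 0.5783  0.1671 -0.0781] [-0.2  0.1  0.1 -0.1  0.1 -0. ]
top [ 0.5804  0.1678 -0.0394] [-0.  -0.1  0.   0.2 -0.  -0.2]
{'scene': (array([301.2619, 196.4286]), np.int32(42)), 'top': (array([334.4, 220.4]), np.int32(15))} [ 0.5094 -0.1036  0.1013]
station [ 0.618  -0.1769 -0.1135  1.6498] [ 0.2  2.  -0.7 -2.  -1.2 -1.   1.1  1.   1.2  0.3  0.5  1.   0.3 -0.8
  0.6  0.2  0.3  0.7]
```

View pics/c3.png

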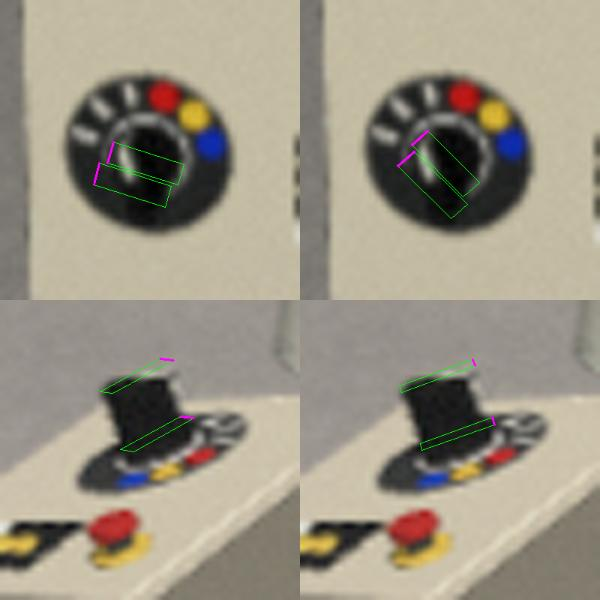

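```bash
sed -i "s/for D in (0,.524)/for D in (.785,1.047)/" fit2.py; python3 fit2.py >/dev/null
```

```text
(no output)
```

View pics/c3.png

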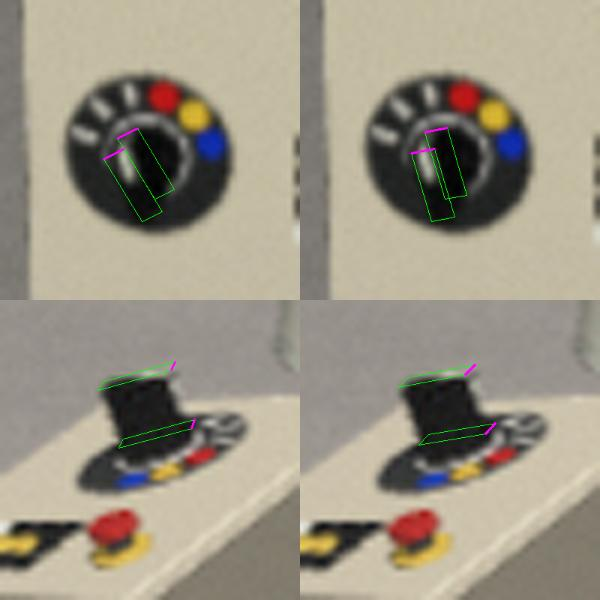

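```bash
cat > plan.py <<'E'
from cell import arm
import numpy as np, json
from scipy.spatial.transform import Rotation as Ro
def Rz(a): return Ro.from_euler('z',a).as_matrix()
cy=-.052; RC=Rz(cy); sl=np.radians(30)
UP=RC@[np.cos(sl),0,np.sin(sl)]; NO=RC@[-np.sin(sl),0,np.cos(sl)]; RT=RC@[0,-1.,0]
AX=RC@[0,.045,.105]+[.579,.1674,0]
def dialR(D):
    t=np.radians(-75)+D; x=np.cos(t)*UP+np.sin(t)*RT; return np.c_[x,np.cross(-NO,x),-NO]
def plan(wps,step=.045,turn=.1):
    s=arm.state(); p,R=np.array(s["tool_pos"]),np.array(s["eef_rot"]); rows=[]
    for P,Q in wps:
        n=max(1,int(np.ceil(max(np.linalg.norm(P-p)/step,Ro.from_matrix(R.T@Q).magnitude()/turn))))
        for k in range(n,0,-1):
            w=Ro.from_matrix(R.T@Q).as_rotvec()/k; d=R.T@(P-p)/k
            r=np.round(np.r_[d/.3,w/.12],3); rows.append(r.tolist())
            p=p+R@r[:3]*.3; R=R@Ro.from_rotvec(r[3:]*.12).as_matrix()
    for i in range(0,len(rows),10): print(json.dumps(rows[i:i+10]))
    return rows
def err(P,Q):
    s=arm.state(); print("pos err",(np.array(s["tool_pos"])-P).round(4),"rot err",Ro.from_matrix(Q.T@s["eef_rot"]).as_rotvec().round(3))
E
python3 - <<'E'
from plan import *
R0=np.array(arm.state()["eef_rot"]); Q=dialR(1.047)
print(AX,Q.round(3),(AX+.14*NO).round(3))
plan([(np.array([.5,-.35,.32]),R0),(np.array([.53,-.0,.33]),Q),(AX+.14*NO,Q)],.05)
E
```

```text
[0.58133895 0.21233917 0.105     ] [[ 0.849  0.174  0.499]
 [ 0.215 -0.976 -0.026]
 [ 0.483  0.13  -0.866]] [0.511 0.216 0.226]
[[0.151, -0.049, -0.042, 0.0, 0.0, 0.0], [0.151, -0.05, -0.042, 0.0, 0.0, 0.0], [0.151, -0.049, -0.042, 0.0, 0.0, 0.0], [0.151, -0.05, -0.042, 0.0, 0.0, 0.0], [0.152, -0.049, -0.043, 0.0, 0.0, 0.0], [0.151, -0.05, -0.042, 0.0, 0.0, 0.0], [0.152, -0.049, -0.043, 0.0, 0.0, 0.0], [0.07, -0.129, -0.004, -0.194, 0.511, 0.206], [0.067, -0.13, -0.003, -0.194, 0.511, 0.206], [0.064, -0.132, -0.002, -0.194, 0.51, 0.207]]
[[0.061, -0.133, -0.001, -0.194, 0.511, 0.206], [0.057, -0.135, -0.001, -0.195, 0.51, 0.207], [0.054, -0.136, -0.001, -0.194, 0.511, 0.206], [0.051, -0.137, -0.0, -0.195, 0.51, 0.207], [0.047, -0.138, -0.001, -0.194, 0.511, 0.206], [-0.013, -0.152, 0.05, -0.0, -0.0, 0.0], [-0.013, -0.152, 0.05, -0.0, -0.0, 0.0], [-0.013, -0.152, 0.05, -0.0, -0.0, 0.0], [-0.013, -0.151, 0.05, -0.0, -0.0, 0.0], [-0.013, -0.152, 0.05, -0.0, -0.0, 0.0]]
```

Request:
send_rows --pt "0.15 -0.05 -0.042 0 0 0" --pt "0.15 -0.05 -0.042 0 0 0" --pt "0.15 -0.05 -0.042 0 0 0" --pt "0.15 -0.05 -0.042 0 0 0" --pt "0.15 -0.05 -0.042 0 0 0" --pt "0.15 -0.05 -0.042 0 0 0" --pt "0.15 -0.05 -0.042 0 0 0" --pt "0.07 -0.13 0 -0.2 0.51 0.2" --pt "0.07 -0.13 0 -0.2 0.51 0.2" --pt "0.06 -0.13 0 -0.2 0.51 0.2" --jaw 60 --newtons 40

```text
time: 3.65
tool_pos: [0.5086, -0.2172, 0.3205]
eef_rot: [[0.924, 0.327, 0.198], [0.334, -0.943, 0.001], [0.187, 0.065, -0.98]]
ft_force: [0.2, -0.4, 0.9]
finger_gap: 0.06
grasp_force: 0.0
```

Request:
send_rows --pt "0.06 -0.13 0 -0.2 0.51 0.2" --pt "0.06 -0.13 0 -0.2 0.51 0.2" --pt "0.05 -0.14 0 -0.2 0.51 0.2" --pt "0.05 -0.14 0 -0.2 0.51 0.2" --pt "0.05 -0.14 0 -0.2 0.51 0.2" --pt "-0.01 -0.15 0 0 0 0" --pt "-0.01 -0.15 0 0 0 0" --pt "-0.01 -0.15 0 0 0 0" --pt "0 0 0 0 0 0"

```text
time: 4.78
tool_pos: [0.501, 0.1072, 0.3064]
eef_rot: [[0.847, 0.185, 0.498], [0.228, -0.973, -0.027], [0.479, 0.136, -0.867]]
ft_force: [0.8, -0.1, 0.0]
finger_gap: 0.0597
grasp_force: 0.0
```

Run:
```python
from plan import *
Q=dialR(1.047); err(AX+.14*NO,Q); s=arm.state(); print(s["joints"],s["time"])
plan([(AX+.12*NO,Q),(AX+.12*NO,Q)],.05)
```

```text
pos err [-0.0105 -0.1088  0.0802] rot err [-0.    -0.002 -0.014]
[-0.01877518 -0.24940104 -0.34074006  1.9736922   0.15477098  0.92911217
 -1.78007053] 4.775
[[-0.005, -0.128, 0.102, 0.001, 0.006, 0.038], [-0.006, -0.127, 0.102, 0.001, 0.005, 0.038], [-0.007, -0.128, 0.102, 0.001, 0.006, 0.038], [0.0, 0.0, 0.0, -0.0, -0.0, -0.0]]
```

Request:
send_rows --pt "-0.005 -0.128 0.1 0 0 0.04" --pt "-0.005 -0.128 0.1 0 0 0.04" --pt "-0.005 -0.128 0.1 0 0 0.04" --pt "0 0 0 0 0 0"

```text
time: 5.28
tool_pos: [0.5221, 0.2127, 0.208]
eef_rot: [[0.853, 0.169, 0.493], [0.21, -0.977, -0.03], [0.477, 0.129, -0.869]]
ft_force: [0.2, -1.1, 0.3]
finger_gap: 0.06
grasp_force: 0.0
```

```bash
python3 - <<'E'
from plan import *
Q=dialR(1.047); err(AX+.12*NO,Q); s=arm.state(); print(s["joints"],s["time"])
plan([(AX+.06*NO,Q),(AX+.022*NO,Q)],.03)
E
python3 snap.py b >/dev/null
python3 - <<'E'
import cv2,numpy as np
a=cv2.imread("pics/b_top.png")[150:240,200:300];b=cv2.imread("pics/b_scene.png")[80:180,320:430]
cv2.imwrite("pics/b.png",np.hstack([cv2.resize(x,(400,360),interpolation=cv2.INTER_CUBIC) for x in(a,b)]))
E
```

```text
pos err [ 0.0006 -0.0028 -0.0009] rot err [-0.002 -0.007  0.005]
[-0.05132734 -0.00472035 -0.59171585  1.99259623  0.45866091  0.7985242
 -2.27440753] 5.275
[[0.002, -0.005, 0.098, 0.008, 0.031, -0.019], [0.001, -0.004, 0.098, 0.009, 0.031, -0.02], [-0.0, -0.0, 0.063, -0.0, 0.0, 0.0], [-0.0, -0.0, 0.064, -0.0, 0.0, 0.0]]
```

View pics/b.png

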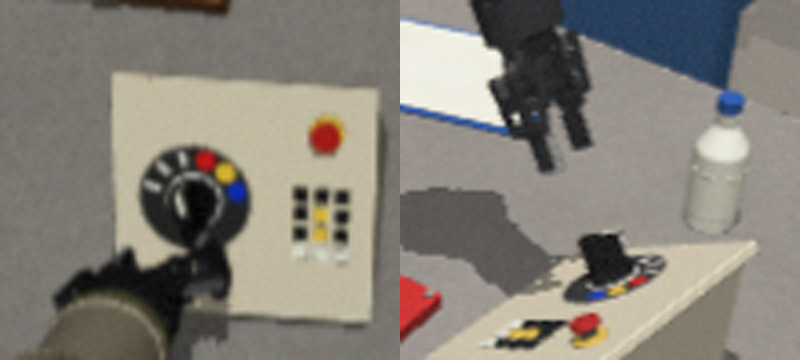

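Request:
send_rows --pt "0 -0.004 0.098 0 0.03 -0.02" --pt "0 -0.004 0.098 0 0.03 -0.02" --pt "0 0 0.063 0 0 0" --pt "0 0 0.063 0 0 0" --pt "0 0 0 0 0 0"

```text
time: 6.0
tool_pos: [0.5718, 0.2085, 0.1272]
eef_rot: [[0.848, 0.166, 0.503], [0.21, -0.977, -0.031], [0.486, 0.133, -0.864]]
ft_force: [-0.6, 0.9, 0.2]
finger_gap: 0.0605
grasp_force: 0.0
```

Request:
send_rows --pt "0 0 0 0 0 0" --pt "0 0 0 0 0 0" --pt "0 0 0 0 0 0" --pt "0 0 0 0 0 0" --jaw 0 --newtons 30

```text
time: 6.5
tool_pos: [0.5709, 0.2133, 0.1285]
eef_rot: [[0.846, 0.172, 0.505], [0.214, -0.976, -0.025], [0.489, 0.13, -0.863]]
ft_force: [-2.7, 4.4, 3.6]
finger_gap: 0.0134
grasp_force: 34.0
```

Run:
```python
from plan import *
Q=dialR(1.047); err(AX+.022*NO,Q); s=arm.state(); print(s["joints"],s["ft_force"],s["moment"],s["finger_gap"],s["grasp_force"],s["time"])
```

```text
pos err [0.0006 0.0004 0.0045] rot err [-0.001  0.007  0.001]
[-0.07974856  0.19248349 -0.5551688   2.00717313  0.71989121  0.65632196
 -2.47891912] [-2.72566001  4.36427416  3.63418951] [0.67473278 0.839007   0.33960987] 0.013418106399178375 33.9948445558548 6.5
```

Request:
send_rows --pt "0 0 0 0 0 0.6" --pt "0 0 0 0 0 0.6" --pt "0 0 0 0 0 0"

```text
time: 6.88
tool_pos: [0.5709, 0.2131, 0.1285]
eef_rot: [[0.862, 0.048, 0.505], [0.071, -0.997, -0.026], [0.503, 0.058, -0.863]]
ft_force: [-3.5, 3.5, 3.9]
finger_gap: 0.0135
grasp_force: 34.0
```

Run:
```python
from plan import *
Q=dialR(1.047); err(AX+.022*NO,Q); s=arm.state(); print(s["joints"],s["ft_force"],s["moment"],s["finger_gap"],s["grasp_force"],s["time"])
```

```text
pos err [0.0005 0.0002 0.0045] rot err [-0.001  0.007  0.146]
[-0.09457738  0.19032258 -0.53871754  2.00780169  0.71465618  0.65428886
 -2.6202938 ] [-3.4611696   3.53760377  3.94880712] [0.51041115 0.83003052 0.3685429 ] 0.01349024665351721 34.040712118148804 6.875
```

Request:
send_rows --pt "0 0 0 0 0 0.6" --pt "0 0 0 0 0 0.6" --pt "0 0 0 0 0 0.6" --pt "0 0 0 0 0 0.6" --pt "0 0 0 0 0 0" --pt "0 0 0 0 0 0"

```text
time: 7.62
tool_pos: [0.5709, 0.2129, 0.1285]
eef_rot: [[0.84, -0.198, 0.505], [-0.215, -0.976, -0.026], [0.498, -0.086, -0.863]]
ft_force: [-4.6, 3.1, 5.0]
finger_gap: 0.0132
grasp_force: 34.2
```

Run:
```python
from plan import *
Q=dialR(1.047); err(AX+.022*NO,Q); s=arm.state(); print(s["joints"],s["ft_force"],s["moment"],s["finger_gap"],s["grasp_force"],s["time"])
```

```text
pos err [ 0.0005 -0.0001  0.0044] rot err [-0.     0.007  0.434]
[-0.12315082  0.18638236 -0.5068279   2.00900672  0.70453765  0.65033299
 -2.90032455] [-4.59820537  3.13319371  5.00999109] [0.43602891 0.911156   0.14676811] 0.013151752394831937 34.163058400154114 7.625
```

Request:
send_rows --pt "0 0 0 0 0 0.5" --pt "0 0 0 0 0 0"

```text
time: 7.88
tool_pos: [0.5709, 0.2128, 0.1285]
eef_rot: [[0.826, -0.249, 0.505], [-0.274, -0.961, -0.026], [0.492, -0.117, -0.863]]
ft_force: [-4.8, 2.3, 5.2]
finger_gap: 0.0134
grasp_force: 34.3
```

Request:
send_rows --pt "0 0 0 0 0 0" --pt "0 0 0 0 0 0" --pt "0 0 0 0 0 0" --pt "0 0 0 0 0 0" --pt "0 0 -0.1 0 0 0" --pt "0 0 -0.12 0 0 0" --pt "0 0 -0.12 0 0 -0.4" --pt "0 0 -0.12 0 0 -0.6" --pt "0 0 0 0 0 -0.6" --pt "0 0 0 0 0 0" --jaw 60

```text
time: 9.12
tool_pos: [0.5016, 0.2149, 0.2468]
eef_rot: [[0.859, -0.089, 0.504], [-0.086, -0.996, -0.029], [0.505, -0.019, -0.863]]
ft_force: [-0.6, -0.6, -0.4]
finger_gap: 0.0604
grasp_force: 0.0
```

```bash
sed -i "s/for D in (.785,1.047)/for D in (1.4,1.571)/" fit2.py; python3 fit2.py
python3 - <<'E'
from plan import *
s=arm.state(); print(s["joints"],s["tool_pos"],s["time"])
E
```

```text
scene r [385.1429 157.5714] 7
scene y [379.5 160. ] 10
scene b [373.5 161.5] 10
top r [251.     189.8261] 23
top y [255.875  192.6667] 24
top b [258.84 197.64] 25
console [ 0.5795  0.1674 -0.0514] [ 0.1 -0.   0.2  0.   0.4  0.   0.1  0.1  0.2  0.3  0.1  0.2]
scene [ 0.5786  0.1673 -0.0684] [-0.1  0.  -0.1  0.   0.2 -0. ]
top [ 0.5804  0.1677 -0.0428] [-0.  -0.   0.1  0.1 -0.  -0.1]
{'scene': (array([301.3409, 196.4091]), np.int32(44)), 'top': (array([334.4, 220.4]), np.int32(15))} [ 0.5095 -0.1035  0.1013]
station [ 0.618  -0.1769 -0.114   1.651 ] [ 0.2  2.  -0.7 -2.  -1.2 -1.   1.1  1.   1.2  0.3  0.5  1.   0.3 -0.8
  0.6  0.2  0.3  0.7]
hinge [ 0.5796 -0.1171  0.    ] handle [ 0.5089 -0.1032  0.    ]
[-0.10412033 -0.09057017 -0.54762407  1.9800358   0.38560058  0.86586155
 -2.5218026 ] [0.50146973 0.2146298  0.24578028] 9.225
```

View pics/c3.png

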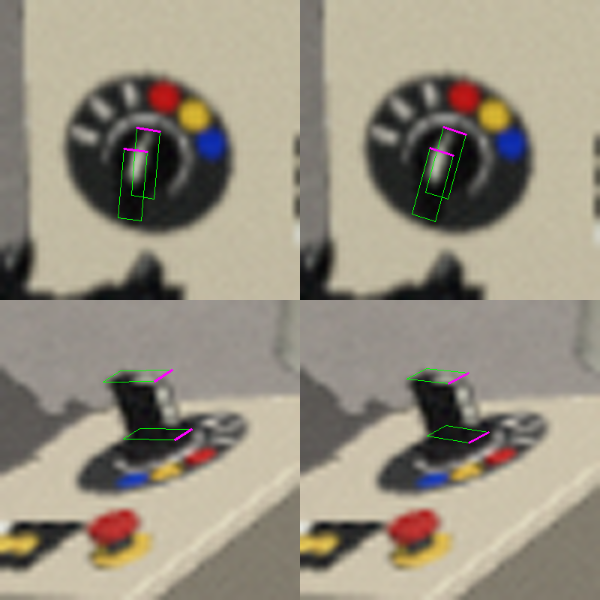

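```bash
cat >> plan.py <<'E'
HG=np.array([.5796,-.1171,0]); SY=-.114
def gate(g,z,r=.072,lag=0):
    u=Rz(SY)@[-np.sin(g),-np.cos(g),0]; x=-u; zz=np.array([0,0,-1.])
    return HG+r*u+[0,0,z], np.c_[x,np.cross(zz,x),zz]
E
python3 - <<'E'
from plan import *
P,Q=gate(1.65,.088); print(P,Q.round(2)); s=arm.state()
plan([(np.array([.505,.05,.27]),Q),(P+[0,0,.1],Q)],.05,.11)
E
```

```text
[ 0.50893962 -0.10327572  0.088     ] [[ 0.98 -0.19  0.  ]
 [-0.19 -0.98  0.  ]
 [-0.   -0.   -1.  ]]
[[0.02, 0.109, -0.01, -0.076, -0.877, 0.16], [0.021, 0.108, -0.011, -0.076, -0.877, 0.159], [0.021, 0.108, -0.012, -0.076, -0.877, 0.16], [0.023, 0.108, -0.013, -0.076, -0.877, 0.159], [0.023, 0.108, -0.014, -0.075, -0.876, 0.159], [0.028, 0.125, 0.068, -0.0, -0.0, 0.0], [0.028, 0.125, 0.068, -0.0, -0.0, 0.0], [0.027, 0.124, 0.069, -0.0, -0.0, 0.0], [0.028, 0.125, 0.068, -0.0, -0.0, 0.0]]
```

Request:
send_rows --pt "0.02 0.108 -0.01 -0.076 -0.877 0.16" --pt "0.02 0.108 -0.01 -0.076 -0.877 0.16" --pt "0.02 0.108 -0.012 -0.076 -0.877 0.16" --pt "0.023 0.108 -0.013 -0.076 -0.877 0.16" --pt "0.023 0.108 -0.014 -0.076 -0.877 0.16" --pt "0.028 0.125 0.05 0 0 0" --pt "0.028 0.125 0.05 0 0 0" --pt "0.028 0.125 0.05 0 0 0" --pt "0.028 0.125 0.05 0 0 0" --pt "0 0 0 0 0 0" --jaw 60

```text
time: 10.48
tool_pos: [0.508, -0.1072, 0.2078]
eef_rot: [[0.98, -0.198, -0.004], [-0.198, -0.98, -0.001], [-0.004, 0.002, -1.0]]
ft_force: [-0.6, 0.6, -0.3]
finger_gap: 0.0599
grasp_force: 0.0
```

Run:
```python
from plan import *
P,Q=gate(1.65,.088); s=arm.state(); print(s["joints"],s["tool_pos"])
plan([(P+[0,0,.06],Q),(P,Q)],.04,.11)
```

```text
[ 0.26830996  0.17745966 -0.13972367  1.68718652  0.02728988  1.2823743
 -1.6474809 ] [ 0.50799122 -0.10715231  0.20776501]
[[0.001, -0.007, 0.1, 0.008, 0.015, -0.027], [0.0, -0.007, 0.099, 0.007, 0.014, -0.026], [0.0, 0.0, 0.1, 0.0, 0.0, -0.0], [0.0, 0.0, 0.1, 0.0, 0.0, -0.0]]
```

Request:
send_rows --pt "0 -0.007 0.1 0 0.015 -0.027" --pt "0 -0.007 0.1 0 0.015 -0.027" --pt "0 0 0.1 0 0 0" --pt "0 0 0.1 0 0 0" --pt "0 0 0 0 0 0"

```text
time: 11.1
tool_pos: [0.5088, -0.098, 0.0879]
eef_rot: [[0.983, -0.184, -0.001], [-0.184, -0.983, 0.0], [-0.001, 0.0, -1.0]]
ft_force: [0.7, 0.1, 0.0]
finger_gap: 0.06
grasp_force: 0.0
```

Request:
send_rows --pt "0 0 0 0 0 0" --pt "0 0 0 0 0 0" --pt "0 0 0 0 0 0" --pt "0 0 0 0 0 0" --pt "0 0 0 0 0 0" --jaw 12 --newtons 20

```text
time: 11.72
tool_pos: [0.5115, -0.0992, 0.0915]
eef_rot: [[0.983, -0.185, 0.006], [-0.184, -0.983, -0.002], [0.007, 0.0, -1.0]]
ft_force: [-1.3, 0.2, 7.3]
finger_gap: 0.0151
grasp_force: 20.9
```

Run:
```python
from plan import *
P,Q=gate(1.65,.088); err(P,Q); s=arm.state(); print(s["ft_force"],s["finger_gap"],s["grasp_force"])
plan([gate(g,.088) for g in np.linspace(1.65,0,20)[1:]],.04,.11)
```

```text
pos err [0.0025 0.004  0.0035] rot err [-0.     0.007 -0.008]
[-1.2792864   0.21643498  7.28261724] 0.015083441346151447 20.933684706687927
[[-0.005, 0.036, 0.012, 0.005, -0.055, -0.66], [0.001, 0.02, -0.0, 0.0, -0.0, -0.724], [0.001, 0.021, -0.0, 0.0, -0.0, -0.723], [0.001, 0.021, -0.0, 0.0, -0.0, -0.724], [0.0, 0.021, -0.0, 0.0, -0.0, -0.724], [0.001, 0.021, -0.0, 0.0, -0.0, -0.723], [0.001, 0.02, -0.0, 0.0, -0.0, -0.724], [0.001, 0.021, -0.0, 0.0, -0.0, -0.724], [0.001, 0.021, -0.0, 0.0, -0.0, -0.723], [0.001, 0.021, -0.0, 0.0, -0.0, -0.724]]
[[0.001, 0.021, -0.0, 0.0, -0.0, -0.724], [0.001, 0.021, -0.0, 0.0, -0.0, -0.724], [0.001, 0.02, -0.0, 0.0, -0.0, -0.723], [0.001, 0.021, -0.0, 0.0, -0.0, -0.724], [0.0, 0.021, -0.0, 0.0, -0.0, -0.724], [0.001, 0.021, -0.0, 0.0, -0.0, -0.723], [0.001, 0.021, -0.0, 0.0, -0.0, -0.724], [0.001, 0.02, -0.0, 0.0, -0.0, -0.724], [0.001, 0.021, -0.0, 0.0, -0.0, -0.723]]
```

Request:
send_rows --pt "0 0.03 -0.006 0 0 -0.66" --pt "0.001 0.021 0 0 0 -0.724" --pt "0.001 0.021 0 0 0 -0.724" --pt "0.001 0.021 0 0 0 -0.724" --pt "0.001 0.021 0 0 0 -0.724" --pt "0.001 0.021 0 0 0 -0.724" --pt "0.001 0.021 0 0 0 -0.724" --pt "0.001 0.021 0 0 0 -0.724"

```text
time: 12.72
tool_pos: [0.5178, -0.1491, 0.0918]
eef_rot: [[0.875, 0.485, 0.004], [0.485, -0.875, 0.001], [0.004, 0.001, -1.0]]
ft_force: [1.6, 4.5, -3.0]
finger_gap: 0.0151
grasp_force: 21.1
```

Run:
```python
from plan import *
for g in (1.65-8*.0868,): err(*gate(g,.088))
s=arm.state(); print(s["ft_force"],s["finger_gap"],s["grasp_force"],s["joints"]); d=Rz(SY).T@(np.array(s["tool_pos"])-HG); print("g",np.arctan2(-d[0],-d[1]),np.hypot(*d[:2]))
plan([gate(g,.09) for g in np.linspace(.87,0,11)],.04,.11)
```

```text
pos err [0.0014 0.0026 0.0038] rot err [-0.001  0.004 -0.005]
[ 1.5727394   4.46399255 -3.01454724] 0.015094772970159202 21.063064634799957 [ 0.4056575   0.32175382 -0.21944535  1.78461719  0.07839488  1.03996973
 -0.90678719]
g 0.9790290382249903 0.06957508228135074
[[-0.007, 0.026, 0.006, 0.013, -0.031, -0.67], [0.0, 0.021, -0.0, 0.0, 0.0, -0.725], [0.001, 0.021, -0.0, 0.0, 0.0, -0.725], [0.001, 0.021, -0.0, 0.0, 0.0, -0.725], [0.001, 0.02, -0.0, 0.0, 0.0, -0.725], [0.001, 0.021, -0.0, 0.0, 0.0, -0.725], [0.001, 0.021, -0.0, 0.0, 0.001, -0.725], [0.001, 0.021, -0.0, 0.0, -0.0, -0.725], [0.001, 0.021, -0.0, 0.0, -0.0, -0.725], [0.001, 0.021, -0.0, 0.0, -0.0, -0.725]]
[[0.001, 0.021, -0.0, 0.0, -0.0, -0.725]]
```

Good; continue to near closed.

Request:
send_rows --pt "-0.004 0.025 0 0 0 -0.67" --pt "0.001 0.021 0 0 0 -0.724" --pt "0.001 0.021 0 0 0 -0.724" --pt "0.001 0.021 0 0 0 -0.724" --pt "0.001 0.021 0 0 0 -0.724" --pt "0.001 0.021 0 0 0 -0.724" --pt "0.001 0.021 0 0 0 -0.724" --pt "0.001 0.021 0 0 0 -0.724" --pt "0.001 0.021 0 0 0 -0.724" --pt "0 0 0 0 0 0"

```text
time: 13.98
tool_pos: [0.5606, -0.1837, 0.0918]
eef_rot: [[0.285, 0.959, 0.004], [0.959, -0.285, 0.003], [0.004, 0.003, -1.0]]
ft_force: [2.1, 6.1, -3.5]
finger_gap: 0.0154
grasp_force: 21.2
```

```bash
cat > st.py <<'E'
from plan import *
s=arm.state(); print(s["ft_force"].round(1),"tool-frame",(s["eef_rot"].T@s["ft_force"]).round(1),s["tool_pos"].round(4),s["finger_gap"],s["grasp_force"]); d=Rz(SY).T@(np.array(s["tool_pos"])-HG); print("g",np.arctan2(-d[0],-d[1]),np.hypot(*d[:2]))
E
python3 st.py
```

```text
[ 2.1  6.1 -3.5] tool-frame [6.4 0.2 3.6] [ 0.5606 -0.1837  0.0918] 0.015425238724463622 21.181089878082275
g 0.16329718024348094 0.0692407222144091
```

Request:
send_rows --pt "0.006 0.021 0 0 0 -0.72" --pt "0.003 0.018 0 0 0 -0.6" --pt "0 0.008 0 0 0 0" --pt "0 0.008 0 0 0 0" --pt "0 0 0 0 0 0"

```text
time: 14.6
tool_pos: [0.5703, -0.1857, 0.0913]
eef_rot: [[0.134, 0.991, -0.01], [0.991, -0.134, 0.002], [0.001, -0.01, -1.0]]
ft_force: [-28.8, 9.3, 17.7]
finger_gap: 0.0151
grasp_force: 24.7
```

```bash
python3 st.py
```

```text
[-28.8   9.3  17.7] tool-frame [  5.4 -29.9 -17.4] [ 0.5703 -0.1857  0.0913] 0.015118688603585924 24.73079815506935
g 0.0205885597430875 0.0692443308949034
```

Request:
send_rows --pt "0 -0.004 0 0 0 0" --pt "0 0 0 0 0 0"

```text
time: 14.85
tool_pos: [0.5702, -0.1857, 0.0914]
eef_rot: [[0.134, 0.991, -0.007], [0.991, -0.134, 0.002], [0.001, -0.008, -1.0]]
ft_force: [-23.4, 8.2, 13.7]
finger_gap: 0.0154
grasp_force: 23.7
```

Request:
send_rows --pt "0 0 0 0 0 0" --pt "0 0 0 0 0 0" --pt "0 0 0 0 0 0" --pt "0 0 -0.1 0 0 0" --pt "0 0 -0.12 0 0 0" --pt "0 0 -0.15 0 0 0" --pt "-0.1 -0.1 -0.1 0 0 0" --pt "-0.1 -0.1 -0.1 0 0 0" --pt "-0.1 -0.1 0 0 0 0" --pt "0 0 0 0 0 0" --jaw 34

```text
time: 16.1
tool_pos: [0.4712, -0.2683, 0.2638]
eef_rot: [[0.141, 0.99, 0.005], [0.99, -0.141, -0.004], [-0.003, 0.005, -1.0]]
ft_force: [-0.4, -0.3, 0.1]
finger_gap: 0.0338
grasp_force: 0.0
```

```bash
python3 st.py
python3 - <<'E'
from fit2 import *
o=[]
hb=dict(top=(345,195,35,30),scene=(270,200,60,50))
for c,(x,y,w,h) in (("top",(325,170,70,70)),("scene",(265,195,80,80))):
    o.append(cv2.resize(S[c]["pixels"][y:y+h,x:x+w,::-1],(400,400),interpolation=cv2.INTER_CUBIC))
G={}
for c in S:
    try: G[c]=blob(c,hb[c],T['g']); print(c,G[c])
    except Exception as e: print(c,e)
if len(G)==2: print(tri(G['scene'][0],G['top'][0]))
for g in (0,.06,.12,.2):
    X=Rz(-.114)@[-.072*np.sin(g),-.072*np.cos(g),.1]+[.5796,-.1171,0]; print(g,X,[proj(c,X) for c in S])
cv2.imwrite("pics/g.png",np.hstack(o))
E
```

```text
[-0.4 -0.3  0.1] tool-frame [-0.4 -0.3 -0.1] [ 0.4712 -0.2683  0.2638] 0.033794999951276605 0.0
g 0.5078534049637338 0.18606069479741855
scene (array([296.6875, 221.2083]), np.int32(48))
top (array([357.625 , 204.1875]), np.int32(16))
[ 0.5702 -0.1881  0.1013]
0 [ 0.5714 -0.1886  0.1   ] [array([297.4461, 221.7314]), array([358.0544, 204.1891])]
0.06 [ 0.5671 -0.188   0.1   ] [array([296.5344, 220.9049]), array([357.8882, 205.3403])]
0.12 [ 0.5629 -0.1871  0.1   ] [array([295.6976, 220.0401]), array([357.6518, 206.4796])]
0.2 [ 0.5574 -0.1856  0.1   ] [array([294.7029, 218.8338]), array([357.2292, 207.973 ])]
```

View pics/g.png

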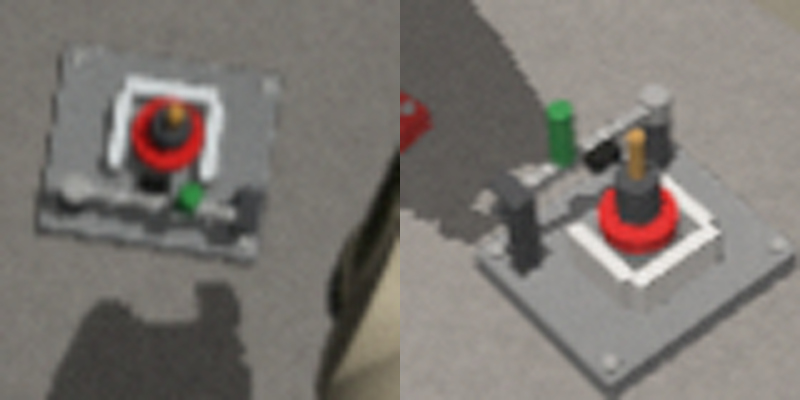

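Run:
```python
from plan import *
_,Q=gate(0,.0); P=np.array([.5702,-.1881,.092]); y=Q[:,1]; print(y)
plan([(P-.05*y+[0,0,.1],Q),(P-.05*y,Q),(P-.03*y,Q)],.04,.11)
```

```text
[ 0.99350903 -0.11375324  0.        ]
[[0.098, 0.039, 0.079, 0.014, 0.002, -0.061], [0.097, 0.04, 0.079, 0.014, 0.001, -0.06], [0.098, 0.04, 0.08, 0.013, 0.002, -0.061], [-0.0, -0.0, 0.111, 0.0, -0.0, 0.0], [-0.0, -0.0, 0.111, 0.0, -0.0, 0.0], [-0.0, -0.0, 0.111, 0.0, -0.0, 0.0], [-0.0, 0.067, -0.0, 0.0, -0.0, 0.0]]
```

Request:
send_rows --pt "0.098 0.04 0.08 0 0 -0.06" --pt "0.098 0.04 0.08 0 0 -0.06" --pt "0.098 0.04 0.08 0 0 -0.06" --pt "0 0 0.11 0 0 0" --pt "0 0 0.11 0 0 0" --pt "0 0 0.11 0 0 0" --pt "0 0.03 0 0 0 0" --pt "0 0.02 0 0 0 0" --pt "0 0 0 0 0 0" --jaw 0

```text
time: 17.32
tool_pos: [0.5381, -0.1836, 0.0938]
eef_rot: [[0.112, 0.994, 0.007], [0.994, -0.112, -0.002], [-0.001, 0.007, -1.0]]
ft_force: [0.0, -1.1, -0.4]
finger_gap: -0.0001
grasp_force: 0.0
```

```bash
python3 st.py
```

```text
[ 0.  -1.1 -0.4] tool-frame [-1.1  0.1  0.4] [ 0.5381 -0.1836  0.0938] -7.623943883879755e-05 0.0
g 0.444536905207567 0.07837620833160555
```

Request:
send_rows --pt "0 0.01 0 0 0 0" --pt "0 0.01 0 0 0 0" --pt "0 0 0 0 0 0"

```text
time: 17.7
tool_pos: [0.5423, -0.1845, 0.0925]
eef_rot: [[0.113, 0.994, 0.005], [0.994, -0.113, -0.001], [-0.001, 0.005, -1.0]]
ft_force: [0.4, 0.1, 0.1]
finger_gap: -0.0001
grasp_force: 0.0
```

Request:
send_rows --pt "0 0.01 0 0 0 0" --pt "0 0 0 0 0 0"

```text
time: 17.95
tool_pos: [0.5452, -0.1848, 0.0922]
eef_rot: [[0.113, 0.994, 0.004], [0.994, -0.113, -0.001], [-0.001, 0.004, -1.0]]
ft_force: [0.5, -0.5, -1.1]
finger_gap: 0.0004
grasp_force: 0.0
```

Request:
send_rows --pt "0 0.01 0 0 0 0" --pt "0 0 0 0 0 0"

```text
time: 18.2
tool_pos: [0.548, -0.1852, 0.0922]
eef_rot: [[0.113, 0.994, 0.004], [0.994, -0.113, -0.001], [-0.001, 0.004, -1.0]]
ft_force: [-0.4, -0.2, 0.8]
finger_gap: 0.0001
grasp_force: 0.3
```

Request:
send_rows --pt "0 0.01 0 0 0 0" --pt "0 0 0 0 0 0"

```text
time: 18.45
tool_pos: [0.5484, -0.1853, 0.0919]
eef_rot: [[0.113, 0.994, -0.002], [0.994, -0.113, -0.001], [-0.001, -0.001, -1.0]]
ft_force: [-12.5, 2.9, 9.4]
finger_gap: 0.0
grasp_force: 6.7
```

Request:
send_rows --pt "0 0.01 0 0 0 0" --pt "0 0 0 0 0 0"

```text
time: 18.7
tool_pos: [0.5487, -0.1854, 0.0917]
eef_rot: [[0.114, 0.993, -0.007], [0.994, -0.114, -0.0], [-0.001, -0.007, -1.0]]
ft_force: [-27.1, 5.0, 17.9]
finger_gap: 0.0
grasp_force: 13.5
```

Request:
send_rows --pt "0 0.007 0 0 0 0" --pt "0 0 0 0 0 0"

```text
time: 18.95
tool_pos: [0.5488, -0.1854, 0.0916]
eef_rot: [[0.114, 0.993, -0.011], [0.993, -0.114, 0.0], [-0.001, -0.011, -1.0]]
ft_force: [-34.5, 6.3, 25.1]
finger_gap: 0.0003
grasp_force: 18.2
```

Request:
send_rows --pt "0 -0.02 0 0 0 0" --pt "0 -0.04 0 0 0 0" --pt "0 -0.05 -0.05 0 0 0" --pt "0 -0.05 -0.12 0 0 0" --pt "0 0 -0.15 0 0 0" --pt "0 0 -0.15 0 0 0" --pt "-0.1 0 -0.1 0 0 0" --pt "-0.1 0 0 0 0 0" --pt "0 0 0 0 0 0" --pt "0 0 0 0 0 0"

```text
time: 20.2
tool_pos: [0.5009, -0.2393, 0.2629]
eef_rot: [[0.113, 0.994, 0.004], [0.994, -0.113, -0.0], [0.0, 0.004, -1.0]]
ft_force: [0.1, 1.2, -0.3]
finger_gap: 0.0001
grasp_force: 0.0
```

Run:
```python
from fit2 import *
G={c:blob(c,dict(top=(345,195,35,30),scene=(270,200,60,50))[c],T['g']) for c in S}
print(tri(G['scene'][0],G['top'][0]),[arm.landmark_of("scene",n)[0] for n in("ring_gauge","cleaner")])
print(arm.hand_in())
```

```text
[ 0.5705 -0.1882  0.1027] [{'centre': [365.7, 260.6], 'score': 0.57}, {'centre': [402.4, 142.3], 'score': 0.64}]
the job is handed in; nothing more can be done
None
```

I set the dial to the red mark to match the red holder in the station, closed the gate against its end stop with the bar in the catch, let go of everything and handed the job in at about 20 s; no verdict came back.

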